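# Set and lock the length dial of the spoke machine

### The arm

A 7-joint arm with a two-finger parallel gripper is mounted at the origin on the work surface. World frame = base frame: x ahead of the robot, y to its left, z up, the work surface at z = 0. Lengths are in m, angles in rad, forces in N, time in s.
With the tool pointing down it reaches from about 0.4 to 0.875 m from the base axis. Payload 19.3 kg.
Tool frame: the origin (TCP) lies at the very end of the fingers, on their centre line; the grasp point (between the pads) lies 19 mm behind it; z points along the fingers, y is the line along which they close (so a half turn about z gives the same grasp; the last joint's range is limited). The gripper opens to 85 mm and grips with 20 to 120 N. Pads are 22 mm wide; open, the fingers measure 114 mm over their backs; the gripper's body (76 mm by 85 mm) begins 54 mm behind the grasp point. The pads swing forward as they close: fully open they stand 13 mm farther back than shut.
Start: joints at [1.044, 0.521, -0.036, 1.599, 0.021, 1.021, -0.113], TCP at [0.276, -0.561, 0.231] pointing down, gripper open.
Joint ranges: [-2.91, 2.91], [-0.3, 2.13], [-1.5, 1.42], [0.17, 2.43], [-1.26, 4.41], [0.16, 1.93], [-2.52, 2.52]. Speed limits (rad/s): [1.89, 1.89, 2.39, 2.39, 3.01, 3.01, 3.01].

### API

Orientations are given as [roll, pitch, yaw] about the fixed x, y, z axes, in that order (R = Rz(yaw) Ry(pitch) Rx(roll)).
In Python, from workcell import bot gives the robot as it stands. The module is installed in compiled form; this text tells all that it offers.
- The arm moves only by the tool apply_moves, never from a script. Its arguments are lists of equal length, an entry for each row: "claw": the finger opening in m, from 0 to 0.0854; "xyz": the shift along the tool's x, y, z in m, a list of three; "twist": the turn, a rotation vector about the tool's x, y, z in rad, a list of three. A call has 1 to 20 rows; each row shifts and turns the commanded pose from where the row before left it, along the tool's axes as they then stand; what a row does not reach is not made up. A row lasts 1/10 s, in which the tool goes at most 50 mm and 8.59 degrees, less where a joint would pass 70% of its speed; a pose out of reach is approached as far as the arm can. A call with a gripper value outside its range is refused whole. The fingers move at their own pace and stop on an object; "force" is the grip in N (left out, the last holds). Time passes only in rows, so rows that do not move let the fingers close. It gives the time, the measured TCP pose, the force, the opening and the grip force at its end, in the units of the state.
- bot.observe(): the state, without advancing time (a new reading comes with each control period).
- bot.grab_frame(name): name is "scene" or "top" or "wrist"; returns a dict with "img" (400x640x3 uint8, red, green, blue), "vfov" (degrees; the focal length in pixels is half the picture's height over the tangent of half this angle, whatever the lens; pixels are square), "cx", "cy" (the principal point, pixels), "distortion" ([k1, k2, p1, p2, k3] as OpenCV has them; the pictures are not rectified), "view" (4x4, takes a point from world to camera coordinates). Camera axes: x right, y up, looking along -z (the intrinsics and any distortion apply to the point x, -y, -z); pixel columns grow to the right and rows downward; lengths in m; the calibration is good to about 2 mm. A picture is of the moment at which its call begins. There is no depth.
- bot.job_done(): hands the job in; it is judged then, once.
Trained networks look in the newest picture that a camera, given by its name, has taken for a name from the list of things; names that differ only in an ending like _2 or _b are one class to them, and where a whole thing is asked for, a point or a joint stands for the part that bears it (a point fixed in the world has none). Each returns a list of dicts, best first, with "score" (0 to 1); they miss things now and then, are a little off and sometimes report something else, mostly with a low value. They report only what shows in the picture. A call takes as long as a camera call.
- bot.find_in(camera, query): "position" ([x, y, z] in m, in world coordinates, good to about 4 mm: the middle of the surface that is visible of it).
The state is a dict: "clock": time; "qpos": joint angles; "qd": joint speeds; "joint_efforts": joint torques, N m; "position": TCP position; "tool_rot": TCP orientation; "force": force on the tool from outside, world axes, zero at the start; "moment": the same for the moment, N m; "grip_width": finger opening in m; "finger_force": force on a finger pad.
Only numpy, scipy, OpenCV 4.12 (cv2) and the standard library are available. Lean on these libraries where they do the work, as an engineer would, in place of code of your own. Each camera call takes 0.05 s, during which the arm holds its last target. There are 200 camera calls.

### The job

Set the spoke machine: turn its dial, by pushing the upright post on it, until the dial's index mark lines up with the one long line on the scale ring, and leave it there; then push the lock lever across until it reaches its stop pin. Use the fingertips only and push gently - do not pinch or grip the dial or the lever - and leave the jar, the wheel hub and the wrench where they are.

Things in the scene. Friction and masses are not known exactly. Their poses are not given: they have to be found in the camera images.
- machine: Fixed blue machine bed on the bench, 200 (x) by 420 (y) by 30 mm high, never moves. Origin: centre of its underside; x, y along its sides, z up. The dial is above its origin; the lock lever is on its -y part; on its +y part, y = 135 to 195 mm, stands a blue block, 110 (x) by 60 mm, its top 80 mm above the bench.
- dial_axis (a point): Centre of the dial's top face, on its vertical turning axis, 47 mm above the bench. The dial is a plain metal disc, 110 mm across and 5 mm thick, with a knurled rim and a low dark hub in the middle (28 mm across, 4 mm high). It lies on the scale ring and turns either way, without end within a run (more than a full turn each way); it stays where it is left, and about 2 N at the post turns it.
- index_mark (a point): The outer end of the dial's index mark, 57 mm from the axis at the height of the dial's top face; turns with the dial. The mark is a single dark line 4 mm wide and 30 mm long running along the radius (25 to 55 mm from the axis) on the dial, opposite the post.
- dial_post (a point): Centre of the top of the bare steel post on the dial: upright, 14 mm in diameter, 44 mm tall, its top 91 mm above the bench, 42 mm from the dial's axis, exactly opposite the index mark. Its sleeve spins freely on its own pin, like a crank handle, so a fingertip rolls round it. Turns with the dial; push it sideways with a fingertip to turn the dial.
- long_line (a point): The inner end of the long line on the fixed scale ring, given 57 mm from the dial's axis at the height of the dial's top face. The ring is a plain metal disc under the dial, 172 mm across, its top 42 mm above the bench, with 35 short dark lines (8 mm long, 1.6 mm wide) and this single long one (25 mm long, 4 mm wide), all radial, 10 degrees apart.
- lever_pivot (a point): The vertical pivot of the lock lever, 45 mm above the bench and 125 mm from the dial's axis on the -y side of the machine.
- lever_knob (a point): Centre of the top of the upright black knob at the end of the lock lever: 16 mm in diameter, 44 mm tall, its top 86 mm above the bench and its foot 42 mm, 70 mm from the pivot; it too spins freely on its own pin. The lever is a dark flat arm, its top 50 mm above the bench.
- lever (a joint): Angle of the lock lever in rad. At 0 (unlocked) its arm points from the pivot along the machine's -x; it grows as the lever swings counterclockwise seen from above, the knob going away from the dial, to 1.2 at the end stop, where the arm lies against the small stop pin (locked). It stays where it is left; about 2 N at the knob moves it.
- oil_jar: Loose jar, 44 mm in diameter, 85 mm tall, standing beyond the machine. Origin: centre of its underside. Leave it alone.
- hub: Loose steel wheel hub standing on end, 48 mm in diameter, 66 mm tall, beyond the machine. Origin: centre of its underside. Leave it alone.
- wrench: Loose wrench, 150 mm long, lying on the bench on the robot's side of the machine. Origin: middle of its underside; long along its x. Leave it alone.

How it is judged:
By the outcome, as a careful person would: the job done as asked, in the order asked, and still so for the second after the job is handed in, with the robot touching nothing.
It also fails if it takes over 54 s, if anything falls off the work surface, if the arm or the gripper's body presses on something with over 40 N, if the wrist force passes 120 N, or if a joint passes its speed limit or range.

## Working session

There is one attempt and no reset: what is moved stays moved. The work goes in short steps, Python scripts to look and compute and a tool call to move; the robot and the scene stay as the last step left them, time stands still between calls to the robot, and variables do not carry over. Pictures are saved under pics/ and viewed, at most 10 in all, crops included, and the job is handed in when it is done.

Besides the shell and the picture viewer there is one more tool, called as name(argument=value, ...) on one line, values as JSON. apply_moves: Moves the arm, as the interface text tells. Its arguments: {"type":"object","properties":{"claw":{"type":"array"},"xyz":{"type":"array"},"twist":{"type":"array"},"force":{"type":"number"}},"required":["claw","xyz","twist"]}

```bash
mkdir -p pics; cat > h.py <<'E'
import numpy as np, cv2
from workcell import bot
def K(f):
    h,w=f["img"].shape[:2]; fl=h/2/np.tan(np.radians(f["vfov"])/2)
    return np.array([[fl,0,f["cx"]],[0,fl,f["cy"]],[0,0,1]])
def proj(f,P):
    V=np.diag([1,-1,-1,1.])@np.array(f["view"])
    return cv2.projectPoints(np.array(P,float).reshape(-1,1,3),cv2.Rodrigues(V[:3,:3])[0],V[:3,3],K(f),np.array(f["distortion"],float))[0].reshape(-1,2)
def unproj(f,uv,z):
    V=np.diag([1,-1,-1,1.])@np.array(f["view"]);R,t=V[:3,:3],V[:3,3]
    n=cv2.undistortPoints(np.array(uv,float).reshape(-1,1,2),K(f),np.array(f["distortion"],float)).reshape(-1,2)
    d=np.c_[n,np.ones(len(n))]@R; c=-R.T@t
    return c+d*((z-c[2])/d[:,2])[:,None]
def save(f,n,crop=None,s=1):
    i=f["img"][:,:,::-1]
    if crop: i=i[crop[1]:crop[3],crop[0]:crop[2]]
    cv2.imwrite("pics/"+n,cv2.resize(np.ascontiguousarray(i),None,fx=s,fy=s,interpolation=cv2.INTER_CUBIC))
E
python3 - <<'E'
from h import *
np.set_printoptions(precision=4,suppress=True)
for c in ["top","scene"]:
    f=bot.grab_frame(c); save(f,c+"1.png"); V=np.array(f["view"]); print(c,-V[:3,:3].T@V[:3,3],f["vfov"],f["distortion"])
    for q in ["machine","dial_axis","index_mark","dial_post","long_line","lever_pivot","lever_knob","oil_jar","hub","wrench"]:
        r=bot.find_in(c,q)
        print(q,[(np.round(x["position"],4).tolist(),round(x["score"],2)) for x in r[:2]])
s=bot.observe();print(s["clock"],s["position"],s["tool_rot"])
E
```

```text
top [0.4345 0.0423 0.9275] 52.581021510529084 [-0.0622  0.      0.      0.      0.    ]
machine [([0.5367, -0.0278, 0.0299], 0.59)]
dial_axis [([0.5284, -0.0227, 0.0284], 0.95)]
index_mark [([0.5341, -0.0286, 0.0475], 0.9)]
dial_post [([0.5333, -0.0303, 0.0451], 0.62)]
long_line [([0.5304, -0.0229, 0.0407], 0.75)]
lever_pivot [([0.528, -0.0218, 0.0309], 0.68)]
lever_knob [([0.5219, -0.157, 0.0549], 0.79)]
oil_jar [([0.719, -0.1692, 0.0851], 0.58)]
hub [([0.6654, 0.1461, 0.0642], 0.63)]
wrench [([0.3562, 0.0172, 0.0056], 0.82), ([0.666, 0.1489, 0.0627], 0.66)]
scene [1.0938 0.374  0.6756] 47.60675040969314 [0.0193 0.     0.     0.     0.    ]
machine [([0.5651, 0.0116, 0.0298], 0.96)]
dial_axis [([0.5698, 0.0107, 0.0339], 0.83)]
index_mark [([0.5378, -0.0149, 0.0424], 0.88)]
dial_post [([0.5415, -0.026, 0.0452], 0.83)]
long_line [([0.5605, -0.0122, 0.0387], 0.97)]
lever_pivot [([0.5646, 0.0133, 0.0289], 0.97)]
lever_knob []
oil_jar [([0.7398, -0.1603, 0.0564], 0.95)]
hub [([0.6728, 0.1553, 0.0689], 0.68), ([0.5639, 0.0124, 0.0313], 0.21)]
wrench [([0.3565, 0.0173, 0.0107], 0.9)]
1.1 [ 0.2757 -0.5609  0.2313] [-3.1416 -0.      0.4568]
```

```bash
python3 - <<'E'
from h import *
f=bot.grab_frame("top"); p=proj(f,[[0.535,-0.028,0.047]])[0];print(p)
x,y=p.astype(int); save(f,"topc.png",(x-130,y-130,x+130,y+130),2.3); print(x-130,y-130)
E
```

```text
[338.54697022 222.9461031 ]
208 92
```

View pics/top1.png

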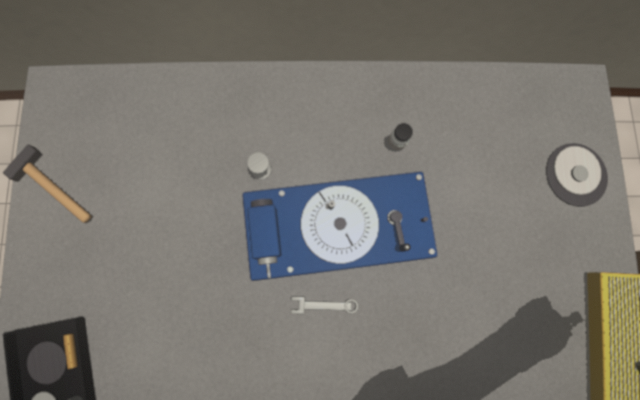

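View pics/scene1.png

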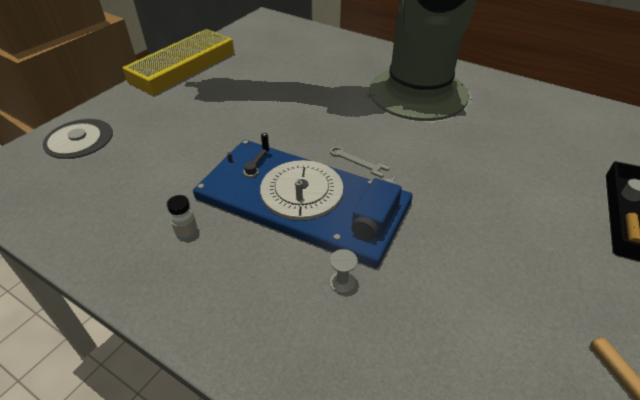

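View pics/topc.png

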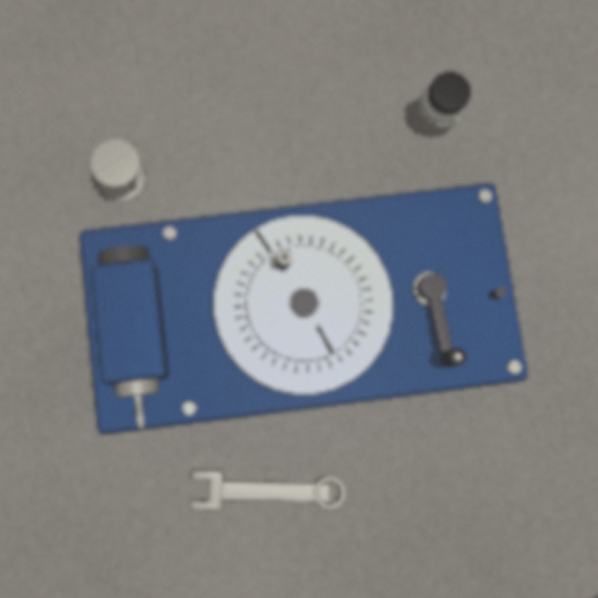

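The top view shows the dial hub at crop (304,303), with the index mark pointing to (333,353), the post at (281,261) and the long line at (257,230)–(270,250). So the dial needs about half a turn. The lever points down from its pivot (430,287) to the knob (455,357), and the stop pin is at (497,293). Next I'll measure the axis and angles.

```bash
cat >> h.py <<'E'
from scipy.optimize import least_squares
def rect(f,c,z,half=0.1,res=0.0005):
    n=int(2*half/res)+1; g=np.linspace(-half,half,n)
    X,Y=np.meshgrid(c[0]+g,c[1]+g,indexing='ij')
    uv=proj(f,np.c_[X.ravel(),Y.ravel(),np.full(X.size,z)]).astype(np.float32)
    return cv2.remap(f["img"],uv[:,0].reshape(n,n),uv[:,1].reshape(n,n),cv2.INTER_CUBIC)
def polar(f,c,r,th,z):
    P=np.array([[c[0]+a*np.cos(t),c[1]+a*np.sin(t),z] for a in r for t in th])
    uv=proj(f,P).astype(np.float32)
    return cv2.remap(f["img"],uv[:,0].reshape(len(r),-1),uv[:,1].reshape(len(r),-1),cv2.INTER_CUBIC).astype(float)
def axis(f,c,R=0.086,z=0.042):
    # fit ring edge: saturation (white vs blue)
    th=np.radians(np.arange(0,360,2)); r=np.arange(0.070,0.102,0.0005)
    for _ in range(4):
        p=polar(f,c,r,th,z); s=p[:,:,0]-0.8*p[:,:,2]
        e=r[np.argmin(np.gradient(cv2.GaussianBlur(s,(1,9),0),axis=0),axis=0)]
        pts=np.c_[c[0]+e*np.cos(th),c[1]+e*np.sin(th)]
        s=least_squares(lambda q:np.hypot(*(pts-q[:2]).T)-q[2],[*c[:2],R],loss='soft_l1',f_scale=0.001); c=s.x[:2]
    return s.x
def dark(f,c,r0,r1,z,lo=0,hi=360):
    th=np.radians(np.arange(lo,hi,0.25)); p=polar(f,c,np.arange(r0,r1,0.001),th,z).mean(2).mean(0)
    p=np.median(p)-p; i=np.argmax(p); k=np.arange(i-40,i+41)%len(p); w=np.clip(p[k]-p.max()*.35,0,None)
    return np.degrees(th[0])+0.25*(i+ (w*np.arange(-40,41)).sum()/w.sum()),p[i]
E
python3 - <<'E'
from h import *
np.set_printoptions(precision=4,suppress=True)
f=bot.grab_frame("top")
o=[208,92]; U=lambda pts,z:unproj(f,np.array(pts)/2.3+o,z)
print("corners",U([(80,232),(495,184),(525,378),(100,433)],.03)[:,:2])
q=axis(f,np.array([.535,-.028]));c=q[:2];print("ring",q,"hubpx",U([(304,303)],.051))
print("long",dark(f,c,.073,.082,.042),"index",dark(f,c,.028,.045,.047,180,300))
print("pivot",U([(430,287)],.05),"knobtop",U([(456,357)],.086),"pin",U([(497,293)],.05), "post top",U([(278,258)],.091))
print("jar",U([(449,92)],.085),"hub",U([(115,160)],.066))
from scipy.spatial.transform import Rotation
E
```

```text
corners [[ 0.6074  0.185 ]
 [ 0.6522 -0.2278]
 [ 0.4594 -0.2454]
 [ 0.4139  0.1629]]
ring [ 0.5344 -0.0303  0.087 ] hubpx [[ 0.5328 -0.0312  0.051 ]]
long (np.float64(31.775789440977245), np.float64(70.43333333333334)) index (np.float64(208.6597241652902), np.float64(68.95098039215685))
pivot [[ 0.5467 -0.1524  0.05  ]] knobtop [[ 0.4779 -0.1651  0.086 ]] pin [[ 0.54   -0.2169  0.05  ]] post top [[ 0.5697 -0.0051  0.091 ]]
jar [[ 0.7297 -0.1726  0.085 ]] hub [[0.6701 0.1472 0.066 ]]
```

Measurements agree with the given geometry. The axis is at (0.534,-0.030), yaw is about 6.2° and the post is at 28.7°. The post has to go to about 211.8°, so I'll push it clockwise by about 177° with closed fingertips and turn the tool along with it.

apply_moves(claw=[0, 0, 0, 0, 0, 0, 0, 0, 0, 0, 0, 0, 0, 0, 0, 0, 0, 0, 0, 0], xyz=[[0.0253, -0.0197, 0.004], [0.0253, -0.0197, 0.004], [0.0253, -0.0197, 0.004], [0.0253, -0.0197, 0.004], [0.0253, -0.0197, 0.004], [0.0253, -0.0197, 0.004], [0.0253, -0.0197, 0.004], [0.0253, -0.0197, 0.004], [0.0253, -0.0197, 0.004], [0.0253, -0.0197, 0.004], [0.0253, -0.0197, 0.004], [0.0253, -0.0197, 0.004], [0.0253, -0.0197, 0.004], [0.0253, -0.0197, 0.004], [0.0253, -0.0197, 0.004], [0.0253, -0.0197, 0.004], [0.0253, -0.0197, 0.004], [0.0253, -0.0197, 0.004], [0.0253, -0.0197, 0.004], [0.0253, -0.0197, 0.004]], twist=[[0, 0, 0], [0, 0, 0], [0, 0, 0], [0, 0, 0], [0, 0, 0], [0, 0, 0], [0, 0, 0], [0, 0, 0], [0, 0, 0], [0, 0, 0], [0, 0, 0], [0, 0, 0], [0, 0, 0], [0, 0, 0], [0, 0, 0], [0, 0, 0], [0, 0, 0], [0, 0, 0], [0, 0, 0], [0, 0, 0]], force=20)

```text
clock: 3.2
position: [0.5565, 0.0171, 0.1512]
tool_rot: [3.142, -0.0, 0.457]
force: [0.4, -0.1, 0.0]
grip_width: 0.0001
finger_force: 0.0
```

apply_moves(claw=[0, 0, 0, 0, 0, 0, 0, 0, 0, 0, 0, 0, 0, 0, 0, 0, 0, 0, 0, 0], xyz=[[0, 0, 0], [0, 0, 0], [0, 0, 0], [0, 0, 0], [0, 0, 0], [0, 0, 0], [0, 0, 0], [0, 0, 0], [0, 0, 0], [0, 0, 0], [0, 0, 0], [0, 0, 0], [0, 0, 0], [0, 0, 0], [0, 0, 0], [0, 0, 0], [0, 0, 0], [0, 0, 0], [0, 0, 0], [0, 0, 0]], twist=[[0, 0, -0.145], [0, 0, -0.145], [0, 0, -0.145], [0, 0, -0.145], [0, 0, -0.145], [0, 0, -0.145], [0, 0, -0.145], [0, 0, -0.145], [0, 0, -0.145], [0, 0, -0.145], [0, 0, -0.145], [0, 0, -0.145], [0, 0, -0.145], [0, 0, -0.145], [0, 0, -0.145], [0, 0, -0.145], [0, 0, -0.145], [0, 0, -0.145], [0, 0, -0.145], [0, 0, -0.145]])

```text
clock: 5.2
position: [0.5561, 0.0157, 0.1513]
tool_rot: [-3.141, 0.0, -2.921]
force: [0.1, -0.1, 0.1]
grip_width: 0.0001
finger_force: 0.0
```

apply_moves(claw=[0, 0, 0], xyz=[[0, 0, 0], [0, 0, 0], [0, 0, 0]], twist=[[0, 0, -0.145], [0, 0, -0.145], [0, 0, 0]])

```text
clock: 5.5
position: [0.556, 0.0157, 0.1511]
tool_rot: [3.141, -0.0, -2.634]
force: [0.4, -0.4, -0.6]
grip_width: 0.0003
finger_force: 0.0
```

```bash
python3 - <<'E'
from h import *
f=bot.grab_frame("wrist"); save(f,"w1.png")
s=bot.observe();print(s["clock"],s["position"],s["tool_rot"],s["qpos"],s["force"],s["grip_width"])
V=np.array(f["view"]);print(-V[:3,:3].T@V[:3,3],f["vfov"])
print(proj(f,[[.5344,-.0303,.051],[.5712,-.0101,.091]]))
E
```

```text
5.55 [0.55599575 0.01567978 0.15113888] [ 3.14102430e+00 -3.27088173e-05 -2.63988024e+00] [ 0.51816699  0.6876212  -0.95328715  1.82440834  0.66735589  0.98878845
  1.35425388] [-0.9047282  -0.1086694  -0.07929145] -0.00011585822098433803
[ 0.48086468 -0.02597688  0.29396967] 71.61832090503137
[[286.9152368  154.70633501]
 [282.98288536 216.42989594]]
```

View pics/w1.png

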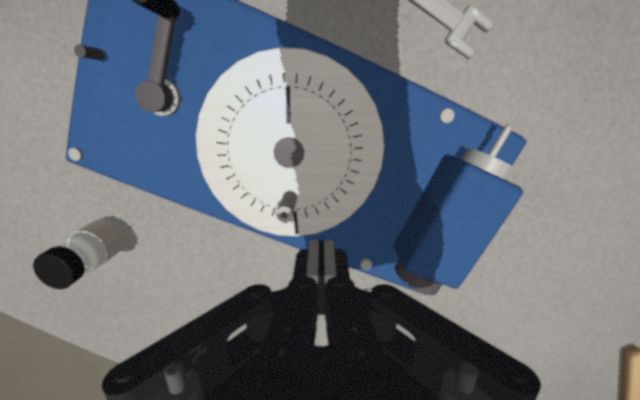

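The wrist view shows the post top at (285,213), where I predicted it. The index points to (289,90), the long line is at (296,225) and the fingertips are at (321,241). I'll descend and approach.

apply_moves(claw=[0, 0, 0, 0, 0, 0, 0, 0, 0, 0, 0, 0, 0, 0, 0], xyz=[[0, 0, 0.0115], [0, 0, 0.0115], [0, 0, 0.0115], [0, 0, 0.0115], [0, 0, 0.0115], [0, 0, 0.0115], [0, 0, 0.0115], [0, 0, 0.0115], [0, 0, 0], [0, -0.002, 0], [0, -0.002, 0], [0, -0.002, 0], [0, -0.002, 0], [0, 0, 0], [0, 0, 0]], twist=[[0, 0, 0], [0, 0, 0], [0, 0, 0], [0, 0, 0], [0, 0, 0], [0, 0, 0], [0, 0, 0], [0, 0, 0], [0, 0, 0], [0, 0, 0], [0, 0, 0], [0, 0, 0], [0, 0, 0], [0, 0, 0], [0, 0, 0]])

```text
clock: 7.05
position: [0.5599, 0.0088, 0.0594]
tool_rot: [-3.142, 0.0, -2.637]
force: [0.5, -0.3, -0.2]
grip_width: 0.0
finger_force: 0.0
```

```bash
python3 - <<'E'
from h import *
f=bot.grab_frame("wrist"); save(f,"w2.png",(200,20,440,260),2.4)
s=bot.observe();print(s["clock"],s["position"],s["tool_rot"],s["force"])
E
```

```text
7.1 [0.55988895 0.00886004 0.05937296] [-3.14157499e+00  1.11925534e-04 -2.63643671e+00] [ 0.02316965 -0.38080046  0.63509582]
```

View pics/w2.png

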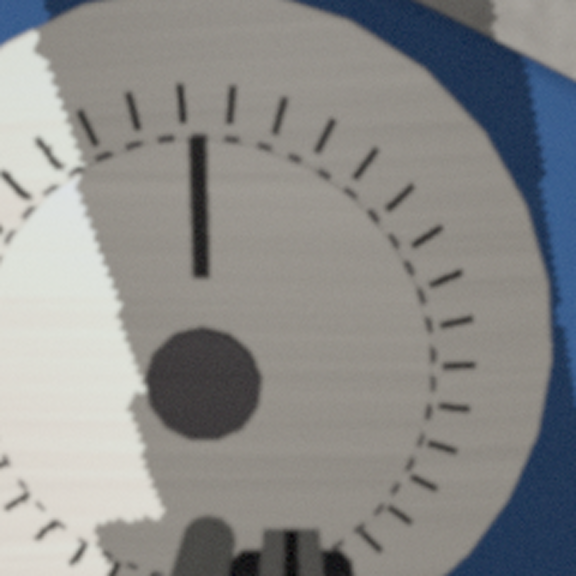

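No contact yet: the finger back is about 2–3 mm from the post. The index mark shows clearly at (199,205) in the crop. I'll close the gap and start orbiting.

apply_moves(claw=[0, 0, 0, 0, 0, 0, 0, 0, 0, 0], xyz=[[0, -0.0015, 0], [0, -0.0015, 0], [-0.0012, -0.0029, 0], [-0.0012, -0.0029, 0], [-0.0012, -0.0029, 0], [-0.0012, -0.0029, 0], [-0.0012, -0.0029, 0], [-0.0012, -0.0029, 0], [-0.0012, -0.0029, 0], [-0.0012, -0.0029, 0]], twist=[[0, 0, 0], [0, 0, 0], [0, 0, 0.07], [0, 0, 0.07], [0, 0, 0.07], [0, 0, 0.07], [0, 0, 0.07], [0, 0, 0.07], [0, 0, 0.07], [0, 0, 0.07]])

```text
clock: 8.1
position: [0.5766, -0.0132, 0.0594]
tool_rot: [3.141, 0.0, 3.084]
force: [-0.3, 2.2, 0.6]
grip_width: -0.0002
finger_force: 1.2
```

```bash
cat >> h.py <<'E'
C=np.array([.5344,-.0303])
def stat(c=C):
    s=bot.observe(); y=s["tool_rot"][2]; d=np.array(s["position"][:2])-c
    print("t",s["clock"],"pos",np.round(s["position"],4),"rot",np.round(s["tool_rot"],3),"F",np.round(s["force"],2),"tool-rel",np.round([d@[np.cos(y),np.sin(y)],d@[np.sin(y),-np.cos(y)]],4),"q7",round(s["qpos"][6],2))
E
python3 - <<'E'
from h import *
stat(); f=bot.grab_frame("wrist")
q=axis(f,C); print(q); i=dark(f,C,.028,.045,.047,120,280); print("index",i)
E
```

```text
t 8.1 pos [ 0.5766 -0.0132  0.0594] rot [3.141 0.    3.084] F [-0.34  2.19  0.57] tool-rel [-0.0411  0.0195] q7 0.84
[ 0.53199074 -0.03010295  0.08548188]
index (np.float64(174.37463804538535), np.float64(113.3627450980392))
```

It pushes cleanly at about 2 N. Continuing.

apply_moves(claw=[0, 0, 0, 0, 0, 0, 0, 0, 0, 0, 0, 0, 0, 0, 0, 0, 0, 0, 0, 0], xyz=[[-0.0012, -0.0029, 0], [-0.0012, -0.0029, 0], [-0.0012, -0.0029, 0], [-0.0012, -0.0029, 0], [-0.0012, -0.0029, 0], [-0.0012, -0.0029, 0], [-0.0012, -0.0029, 0], [-0.0012, -0.0029, 0], [-0.0012, -0.0029, 0], [-0.0012, -0.0029, 0], [-0.0012, -0.0029, 0], [-0.0012, -0.0029, 0], [-0.0012, -0.0029, 0], [-0.0012, -0.0029, 0], [-0.0012, -0.0029, 0], [-0.0012, -0.0029, 0], [-0.0012, -0.0029, 0], [-0.0012, -0.0029, 0], [-0.0012, -0.0029, 0], [-0.0012, -0.0029, 0]], twist=[[0, 0, 0.07], [0, 0, 0.07], [0, 0, 0.07], [0, 0, 0.07], [0, 0, 0.07], [0, 0, 0.07], [0, 0, 0.07], [0, 0, 0.07], [0, 0, 0.07], [0, 0, 0.07], [0, 0, 0.07], [0, 0, 0.07], [0, 0, 0.07], [0, 0, 0.07], [0, 0, 0.07], [0, 0, 0.07], [0, 0, 0.07], [0, 0, 0.07], [0, 0, 0.07], [0, 0, 0.07]])

```text
clock: 10.15
position: [0.5581, -0.0682, 0.0594]
tool_rot: [3.141, -0.0, 1.686]
force: [2.2, 0.2, -0.4]
grip_width: 0.0001
finger_force: 1.2
```

```bash
python3 - <<'E'
from h import *
stat(); f=bot.grab_frame("wrist")
q=axis(f,C); print(q)
for c in (C,q[:2]): print("index",dark(f,c,.028,.045,.047,50,180),"long",dark(f,c,.073,.082,.042,0,90))
E
```

```text
t 10.15 pos [ 0.5581 -0.0682  0.0594] rot [ 3.141 -0.     1.686] F [ 2.23  0.19 -0.44] tool-rel [-0.0404  0.0192] q7 -0.23
[ 0.53212995 -0.02965771  0.08532748]
index (np.float64(99.07175792550672), np.float64(114.19607843137253)) long (np.float64(32.77035376704697), np.float64(110.38333333333333))
index (np.float64(95.59479832387379), np.float64(114.36274509803923)) long (np.float64(31.46126148717793), np.float64(119.10000000000001))
```

apply_moves(claw=[0, 0, 0, 0, 0, 0, 0, 0, 0, 0, 0, 0, 0], xyz=[[-0.0012, -0.0029, 0], [-0.0012, -0.0029, 0], [-0.0012, -0.0029, 0], [-0.0012, -0.0029, 0], [-0.0012, -0.0029, 0], [-0.0012, -0.0029, 0], [-0.0012, -0.0029, 0], [-0.0012, -0.0029, 0], [-0.0012, -0.0029, 0], [-0.0012, -0.0029, 0], [-0.0012, -0.0029, 0], [-0.0012, -0.0029, 0], [0, 0, 0]], twist=[[0, 0, 0.07], [0, 0, 0.07], [0, 0, 0.07], [0, 0, 0.07], [0, 0, 0.07], [0, 0, 0.07], [0, 0, 0.07], [0, 0, 0.07], [0, 0, 0.07], [0, 0, 0.07], [0, 0, 0.07], [0, 0, 0.07], [0, 0, 0]])

```text
clock: 11.5
position: [0.5214, -0.0726, 0.0593]
tool_rot: [3.142, 0.0, 0.848]
force: [-0.1, -0.2, 0.4]
grip_width: -0.0
finger_force: 0.2
```

```bash
cat > m.py <<'E'
from h import *
def hubc(f,c,z=0.049):
    # refine centre from dark hub blob in rectified image
    return c
def meas(n=2):
    stat()
    for _ in range(n):
        f=bot.grab_frame("wrist"); q=axis(f,C); c=q[:2]
        L=dark(f,c,.073,.080,.042,5,60)[0]; I=dark(f,c,.030,.052,.047,L-8,L+40)[0] if 0 else dark(f,c,.028,.045,.047,5,75)[0]
        print(np.round(q,4),"index",round(I,2),"long",round(L,2),"left",round(I-L,2))
    return f
E
python3 - <<'E'
from m import *
f=meas(); p=proj(f,[[.5344+.06*.85,-.0303+.06*.53,.045]])[0].astype(int); x,y=p; print(p)
save(f,"w3.png",(max(x-120,0),max(y-60,0),x+120,y+140),3)
E
```

```text
t 11.5 pos [ 0.5214 -0.0726  0.0593] rot [3.142 0.    0.848] F [-0.08 -0.22  0.36] tool-rel [-0.0403  0.0182] q7 -0.87
[ 0.5326 -0.0298  0.0854] index 46.49 long 31.86 left 14.63
[ 0.5326 -0.0298  0.0854] index 46.5 long 31.85 left 14.66
[320  72]
```

View pics/w3.png

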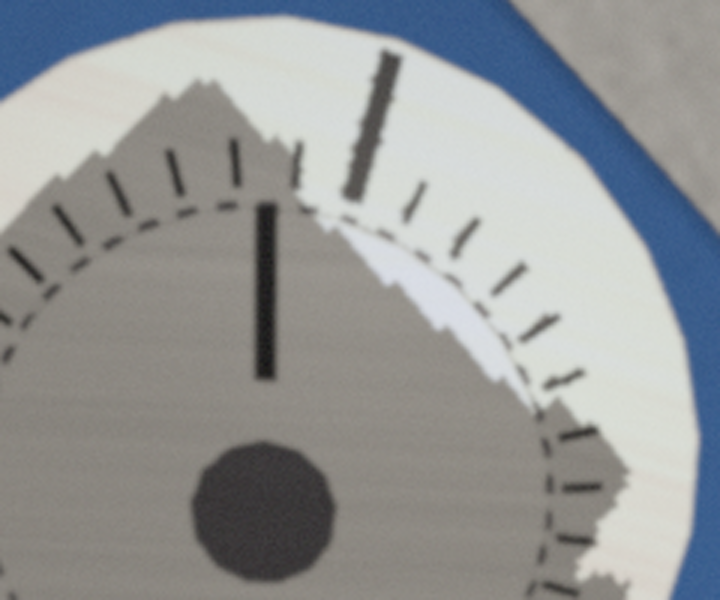

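The index at (266,290) is midway between the first and second short ticks before the long line at (372,125), so about 15° are left, which matches the measured 14.6°. I'll approach more slowly.

apply_moves(claw=[0, 0, 0, 0, 0, 0, 0], xyz=[[-0.0007, -0.0017, 0], [-0.0007, -0.0017, 0], [-0.0007, -0.0017, 0], [-0.0007, -0.0017, 0], [-0.0007, -0.0017, 0], [0, 0, 0], [0, 0, 0]], twist=[[0, 0, 0.04], [0, 0, 0.04], [0, 0, 0.04], [0, 0, 0.04], [0, 0, 0.04], [0, 0, 0], [0, 0, 0]])

```text
clock: 12.3
position: [0.5132, -0.069, 0.0593]
tool_rot: [-3.141, 0.0, 0.65]
force: [1.3, -1.5, -0.5]
grip_width: 0.0001
finger_force: 0.4
```

```bash
python3 -c "
from m import *
meas(1)"
```

```text
t 12.3 pos [ 0.5132 -0.069   0.0593] rot [-3.141  0.     0.65 ] F [ 1.31 -1.45 -0.53] tool-rel [-0.0403  0.0179] q7 -1.02
[ 0.5326 -0.0299  0.0854] index 34.84 long 31.96 left 2.89
```

apply_moves(claw=[0, 0, 0, 0], xyz=[[-0.0004, -0.0009, 0], [-0.0004, -0.0009, 0], [0, 0, 0], [0, 0, 0]], twist=[[0, 0, 0.022], [0, 0, 0.022], [0, 0, 0], [0, 0, 0]])

```text
clock: 12.75
position: [0.5114, -0.068, 0.0593]
tool_rot: [3.142, 0.0, 0.603]
force: [0.8, -1.2, 0.6]
grip_width: -0.0002
finger_force: 0.7
```

```bash
python3 -c "
from m import *
f=meas(1); c=axis(f,C)[:2]
for a,b,z in [(.026,.034,.047),(.034,.043,.047),(.043,.052,.047),(.063,.070,.042),(.073,.080,.042)]: print(a,dark(f,c,a,b,z,10,55))
p=proj(f,[[.5344+.06*.85,-.0303+.06*.53,.045]])[0].astype(int); x,y=p
save(f,'w4.png',(x-60,max(y-60,0),x+60,y+80),4)
"
```

```text
t 12.75 pos [ 0.5114 -0.068   0.0593] rot [3.142 0.    0.603] F [ 0.78 -1.18  0.57] tool-rel [-0.0403  0.018 ] q7 -1.06
[ 0.5326 -0.0299  0.0854] index 32.12 long 31.93 left 0.19
0.026 (np.float64(32.077027882199594), np.float64(109.64814814814812))
0.034 (np.float64(32.10094911355766), np.float64(100.44444444444446))
0.043 (np.float64(32.143101003849296), np.float64(119.57407407407412))
0.063 (np.float64(31.99644421376351), np.float64(137.52083333333331))
0.073 (np.float64(31.933433981626752), np.float64(142.58333333333331))
```

View pics/w4.png

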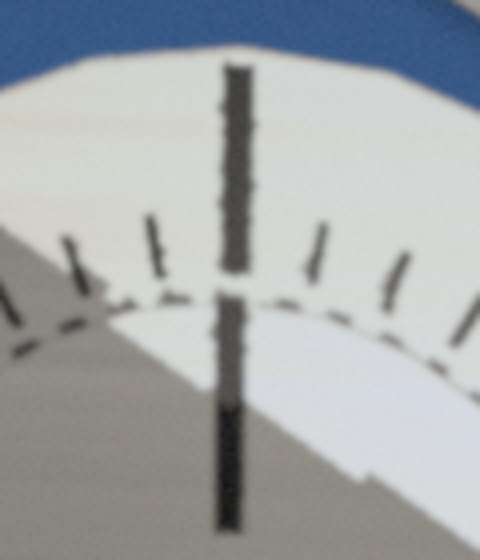

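It is aligned: index (231,410) and long line (238,170) form one radial line, within about 0.2°. I'll back off, rise and go to the lever.

apply_moves(claw=[0, 0, 0, 0, 0, 0, 0, 0, 0, 0, 0, 0, 0, 0, 0, 0, 0], xyz=[[0, 0.005, 0], [0, 0.005, 0], [0, 0.005, 0], [0, 0, -0.011], [0, 0, -0.011], [0, 0, -0.011], [0, 0, -0.011], [0, 0, -0.011], [-0.014, 0.0042, 0], [-0.014, 0.0042, 0], [-0.014, 0.0042, 0], [-0.014, 0.0042, 0], [-0.014, 0.0042, 0], [0, 0, 0], [0, 0, 0], [0, 0, 0], [0, 0, 0]], twist=[[0, 0, 0], [0, 0, 0], [0, 0, 0], [0, 0, 0], [0, 0, 0], [0, 0, 0], [0, 0, 0], [0, 0, 0], [0, 0, 0], [0, 0, 0], [0, 0, 0], [0, 0, 0], [0, 0, 0], [0, 0, 0.125], [0, 0, 0.125], [0, 0, 0.125], [0, 0, 0.12]])

```text
clock: 14.5
position: [0.4735, -0.1381, 0.1142]
tool_rot: [-3.142, 0.0, 0.102]
force: [0.1, 0.5, 0.6]
grip_width: -0.0
finger_force: 0.0
```

```bash
python3 - <<'E'
from m import *
f=meas(1); save(f,"w5.png"); print(proj(f,[[.4775,-.163,.086],[.547,-.1546,.05]]))
E
```

```text
t 14.5 pos [ 0.4735 -0.1381  0.1142] rot [-3.142  0.     0.102] F [0.1  0.49 0.6 ] tool-rel [-0.0715  0.1011] q7 -1.29
[ 0.532  -0.0302  0.0859] index 32.41 long 32.05 left 0.36
[[357.63252981 228.27110923]
 [353.67070939 118.58018547]]
```

View pics/w5.png

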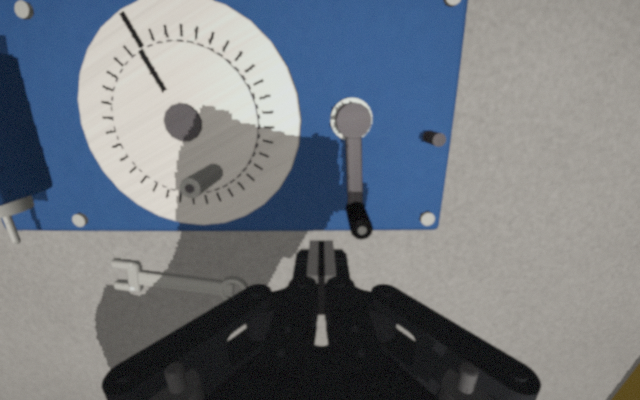

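The dial is still aligned. The knob top is at (362,230), about 2 mm from my prediction, and the pivot is at (353,119). I'll descend, then orbit the lever counterclockwise.

apply_moves(claw=[0, 0, 0, 0, 0, 0, 0, 0, 0, 0], xyz=[[0, 0, 0.009], [0, 0, 0.009], [0, 0, 0.009], [0, 0, 0.009], [0, 0, 0.009], [0, 0, 0.009], [0, 0.002, 0], [0, 0.002, 0], [0, 0.001, 0], [0, 0, 0]], twist=[[0, 0, 0], [0, 0, 0], [0, 0, 0], [0, 0, 0], [0, 0, 0], [0, 0, 0], [0, 0, 0], [0, 0, 0], [0, 0, 0], [0, 0, 0]])

```text
clock: 15.55
position: [0.4749, -0.1426, 0.0607]
tool_rot: [3.141, -0.001, 0.107]
force: [-0.4, 0.8, 0.9]
grip_width: 0.0001
finger_force: 0.0
```

apply_moves(claw=[0, 0, 0, 0, 0, 0, 0, 0, 0, 0, 0, 0, 0, 0, 0, 0, 0, 0, 0, 0], xyz=[[-0.0008, 0.0036, 0], [-0.0008, 0.0036, 0], [-0.0008, 0.0036, 0], [-0.0008, 0.0036, 0], [-0.0008, 0.0036, 0], [-0.0008, 0.0036, 0], [-0.0008, 0.0036, 0], [-0.0008, 0.0036, 0], [-0.0008, 0.0036, 0], [-0.0008, 0.0036, 0], [-0.0008, 0.0036, 0], [-0.0008, 0.0036, 0], [-0.0008, 0.0036, 0], [-0.0008, 0.0036, 0], [-0.0008, 0.0036, 0], [-0.0008, 0.0036, 0], [-0.0008, 0.0036, 0], [-0.0008, 0.0036, 0], [-0.0008, 0.0036, 0], [-0.0008, 0.0036, 0]], twist=[[0, 0, -0.05], [0, 0, -0.05], [0, 0, -0.05], [0, 0, -0.05], [0, 0, -0.05], [0, 0, -0.05], [0, 0, -0.05], [0, 0, -0.05], [0, 0, -0.05], [0, 0, -0.05], [0, 0, -0.05], [0, 0, -0.05], [0, 0, -0.05], [0, 0, -0.05], [0, 0, -0.05], [0, 0, -0.05], [0, 0, -0.05], [0, 0, -0.05], [0, 0, -0.05], [0, 0, -0.05]])

```text
clock: 17.55
position: [0.4998, -0.2085, 0.0605]
tool_rot: [-3.141, 0.0, 1.11]
force: [-1.3, 0.9, 0.7]
grip_width: -0.0
finger_force: 0.8
```

```bash
python3 - <<'E'
from h import *
stat(np.array([.547,-.1546])); f=bot.grab_frame("wrist"); save(f,"w6.png",(150,0,550,260),1.8)
E
```

```text
t 17.55 pos [ 0.4998 -0.2085  0.0605] rot [-3.141  0.     1.11 ] F [-1.29  0.94  0.74] tool-rel [-0.0693 -0.0183] q7 -0.44
```

View pics/w6.png

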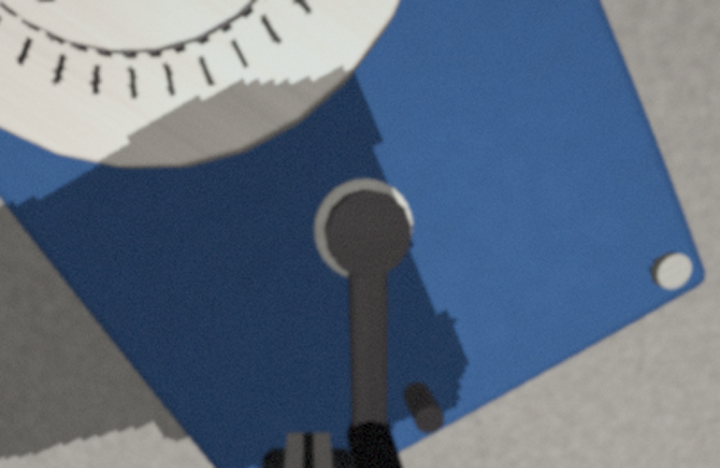

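The lever arm at (370,350) is close to the stop pin at (415,400), with about 0.2 rad to go. I'll continue gently and watch the force.

apply_moves(claw=[0, 0, 0, 0, 0, 0, 0], xyz=[[-0.0005, 0.0021, 0], [-0.0005, 0.0021, 0], [-0.0005, 0.0021, 0], [-0.0005, 0.0021, 0], [-0.0005, 0.0021, 0], [-0.0005, 0.0021, 0], [0, 0, 0]], twist=[[0, 0, -0.03], [0, 0, -0.03], [0, 0, -0.03], [0, 0, -0.03], [0, 0, -0.03], [0, 0, -0.03], [0, 0, 0]])

```text
clock: 18.3
position: [0.509, -0.2158, 0.06]
tool_rot: [-3.138, 0.0, 1.29]
force: [-11.3, 3.3, 8.0]
grip_width: 0.0001
finger_force: 5.2
```

apply_moves(claw=[0, 0, 0], xyz=[[0, 0.0008, 0], [0, 0, 0], [0, 0, 0]], twist=[[0, 0, 0], [0, 0, 0], [0, 0, 0]])

```text
clock: 18.6
position: [0.5092, -0.2159, 0.0599]
tool_rot: [-3.138, 0.001, 1.289]
force: [-12.3, 2.9, 8.3]
grip_width: -0.0
finger_force: 6.9
```

apply_moves(claw=[0, 0, 0], xyz=[[0, 0.0008, 0], [0, 0, 0], [0, 0, 0]], twist=[[0, 0, 0], [0, 0, 0], [0, 0, 0]])

```text
clock: 18.9
position: [0.5095, -0.216, 0.0599]
tool_rot: [-3.137, 0.001, 1.289]
force: [-16.0, 4.5, 11.5]
grip_width: 0.0001
finger_force: 8.5
```

The force rises with no motion, so the lever is at its stop. I'll retreat and verify.

apply_moves(claw=[0, 0, 0, 0, 0, 0, 0, 0, 0, 0, 0, 0, 0, 0], xyz=[[0, -0.003, 0], [0, -0.005, 0], [0, -0.005, 0], [0, -0.005, 0], [0, 0, -0.01], [0, 0, -0.01], [0, 0, -0.01], [0, 0, -0.01], [0, 0, -0.01], [0, 0, -0.01], [0, 0, -0.01], [0, 0, -0.01], [0, 0, 0], [0, 0, 0]], twist=[[0, 0, 0], [0, 0, 0], [0, 0, 0], [0, 0, 0], [0, 0, 0], [0, 0, 0], [0, 0, 0], [0, 0, 0], [0, 0, 0], [0, 0, 0], [0, 0, 0], [0, 0, 0], [0, 0, 0], [0, 0, 0]])

```text
clock: 20.3
position: [0.4946, -0.2114, 0.1403]
tool_rot: [3.141, 0.0, 1.288]
force: [0.4, -0.3, -0.8]
grip_width: 0.0
finger_force: 0.0
```

```bash
python3 - <<'E'
from m import *
f=meas(1); save(f,"w7.png",(0,0,640,400),1.2)
t=bot.grab_frame("top"); q=axis(t,C); print(q, dark(t,q[:2],.073,.082,.042,5,60),dark(t,q[:2],.028,.045,.047,5,60))
E
```

```text
t 20.3 pos [ 0.4946 -0.2114  0.1403] rot [3.141 0.    1.288] F [ 0.43 -0.29 -0.8 ] tool-rel [-0.185   0.0124] q7 -0.23
[ 0.5283 -0.0472  0.0711] index nan long nan left nan
[ 0.53435357 -0.03011264  0.08692781] (np.float64(31.63107827187274), np.float64(72.56666666666669)) (np.float64(31.118819871895518), np.float64(75.80392156862746))h.py:40: RuntimeWarning: invalid value encountered in scalar divide
  return np.degrees(th[0])+0.25*(i+ (w*np.arange(-40,41)).sum()/w.sum()),p[i]
```

View pics/w7.png

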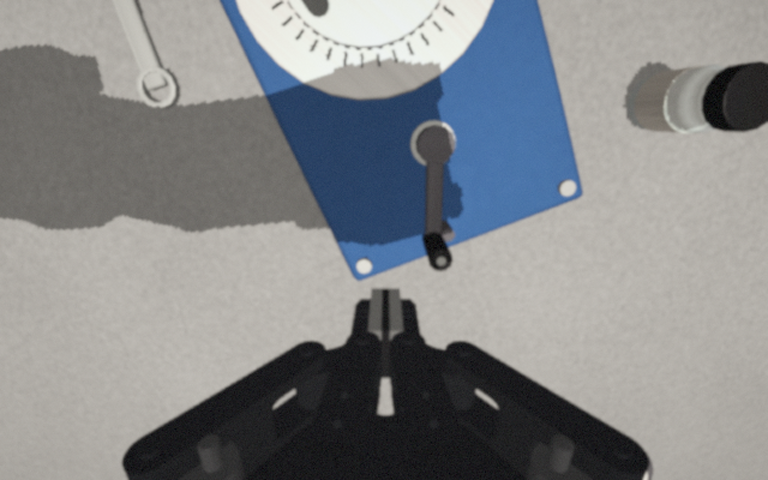

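The lever arm lies against the pin at (445,230), the dial hasn't moved since I aligned it, and the robot is clear. Handing in.

```bash
python3 -c "
from workcell import bot
print(bot.job_done())"
```

```text
the job is handed in; nothing more can be done
None
```

I lined the dial's index mark up with the long line (within about 0.5°), then pushed the lock lever against its stop pin, and handed the job in at about 20 s with the arm clear of everything; no verdict was returned.

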